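# Hold the specimen strongbox unlocked

## Task

Take the blue key from the wooden key block, push it fully home into the blue-ringed lock on top of the grey strongbox, working it past the sticky pins until its shoulder meets the lock face, then turn it clockwise (seen from above) a quarter turn, as far as it goes. The lock springs back, so finish while still gripping the key and holding it turned, bolt drawn back. Leave the red key standing in the block and do not shift the two jars.

Things in the scene. Friction and masses are not known exactly. Their poses are not given: they have to be found in the camera images.
- key_blue: The key to use: blue bow, steel blade, upright in the key block, bow up. Origin at the blade's tip (bottom centre), z up along the key, y the wide way of blade and bow, x across the thickness. Blade 18 mm (y) x 5 mm (x) up to z = 20 mm, its lowest 3 mm stepped down to 12 x 3 mm; round waist 6.5 mm diameter to 29 mm; shoulder 18 mm diameter, 29 to 34 mm. 50 g. Same after a half turn about z.
- key_blue_bow (a point): Centre of the blue bow, 59 mm above the blade's tip, the place to grip. Axes as key_blue. The bow is 34 mm (y) x 10 mm (x), from 43 to 75 mm above the tip, to be pinched across its 10 mm (x); below it a neck 14 mm (y) x 7 mm (x), 34 to 43 mm above the tip.
- key_red: The wrong key, to be left in the block: as the blue one, but red bow and a blade 24 mm wide, too wide for the lock. Which of the two sockets holds which key changes.
- key_block: Fixed light wooden block 50 mm (x) x 150 mm (y) x 40 mm high, origin centre of its underside. Two sockets 80 mm apart along its y (at y = +40 and -40 mm), each 7 mm (x) x 26 mm (y) and 33 mm deep; a key's shoulder rests on the block's top, so a key must be lifted 30 mm to come clear. A tall fixed microscope stands to its left (about x 0.3 to 0.57, y -0.17 to 0.05 m): pass round it.
- strongbox: Fixed grey steel box 130 mm (x) x 150 mm (y) x 60 mm high, origin centre of its underside; the lock is in the middle of its top; a brass bolt on the top runs from the lock toward -x into a staple at the front edge (the staple's top is 77 mm above the box's underside).
- lock_mouth (a point): Centre of the lock's slot, level with the lock face, 66 mm above the box's underside; axes as the strongbox, turning axis z. Slot 7.5 mm (x) x 21 mm (y) through a fixed face 6 mm thick, 56 mm square, with a blue ring 39 to 53 mm in diameter standing 2.5 mm up. The key turns only with its blade wholly below the face: home is shoulder on the face, tip 29 mm below this point.
- lock_plug (a joint): Angle of the lock plug under the face (its slot is 6.5 mm wide), rad: 0 at rest, slot in line with the face's slot, growing clockwise seen from above to a stop at 1.4. A spring, 0.04 Nm at rest to 0.11 Nm at the stop, turns it back when let go. It lags the key by about 0.1 rad of play. A turned key cannot be pulled out.
- bolt (a joint): Travel of the brass bolt, m: 0 locked, 0.015 drawn back; geared to the plug.
- jar_w9: White-capped glass specimen jar, 43 mm wide, 82 mm high, a bystander; origin centre of its underside.
- jar_w10: White-capped glass specimen jar, 39 mm wide, 78 mm high, a bystander; origin centre of its underside.
- lock_bottom (a point): Point on the lock axis where the key's tip is when home, 29 mm below the mouth; axes as the strongbox. On the way two pairs of sticky spring pins press on the blade's narrow edges; the key sticks with its tip about 15 and 22 mm deep. A straight push takes some 20 N there, about 10 to 15 N with small rocking along the slot (1 to 2 mm) and twists; pins stay where they are pushed.

How it is judged:
By the outcome, as a careful person would: the job done as asked, in the order asked, and still so for the second after the job is handed in, while the arm keeps its last pose, push and grip.
It also fails if it takes over 59 s, if anything falls off the work surface, if the arm or the gripper's body presses on something with over 40 N, if the wrist force passes 120 N, or if a joint passes its speed limit or range.

## Robot

A 6-joint arm with a two-finger parallel gripper is mounted at the origin on a cart in front of the work surface, level with it; the furniture and walls round the work are solid. World frame = base frame: x ahead of the robot, y to its left, z up, the work surface at z = 0. Lengths are in m, angles in rad, forces in N, time in s.
With the tool pointing down it reaches from about 0.325 to 0.85 m from the base axis. Payload 15.5 kg.
Tool frame: the origin (TCP) lies at the very end of the fingers, on their centre line; the grasp point (between the pads) lies 19 mm behind it; z points along the fingers, y is the line along which they close (so a half turn about z gives the same grasp; the last joint's range is limited). The gripper opens to 91 mm and grips with 3 to 60 N. Pads are 32 mm wide; open, the fingers measure 118 mm over their backs; the gripper's body (76 mm by 178 mm) begins 60 mm behind the grasp point.
Start: joints at [-1.421, 0.494, 1.345, -0, 1.302, -0.096], TCP at [0.151, -0.606, 0.214] pointing down, gripper open.
Joint ranges: [-2.91, 2.91], [-0.82, 2.16], [0.22, 2.67], [-1.22, 4.37], [0.12, 2.79], [-3.08, 3.08]. Speed limits (rad/s): [1.89, 1.89, 2.57, 3.01, 3.01, 3.01].

## Interface

Orientations are given as a rotation vector (axis times angle).
In Python, from plant import ctrl, cam, sense gives the robot as it stands (ctrl), with the cameras (cam) and the readings as plain functions.
- The arm moves only by the shell command python3 steer.py [FORCE], which reads ROWS from standard input. ROWS is a JSON list of rows, 1 to 5 of them, each of 7 numbers: dx, dy, dz in m, then a rotation vector rx, ry, rz in rad, then the finger opening in m; each row is the pose to reach, as a shift and turn from the pose commanded when the command began, along the tool's axes at that moment; what a row does not reach only later rows make up. A row lasts 1/8 s, in which the tool goes at most 0.0625 m and 0.188 rad, less where a joint would pass 70% of its speed; a pose out of reach is approached as far as the arm can. The fingers move at their own pace and stop on an object; FORCE is the grip in N (left out, the last holds). Time passes only in rows, so rows that do not move let the fingers close. It prints the time, the measured TCP pose, the force, the opening and the grip force at its end. Input that does not fit is refused with a message, and nothing moves.
- sense(): the state, without advancing time (a new reading comes with each control period).
- cam.get_image(name): name is "side" or "top"; returns a dict with "image" (400x640x3 uint8, blue, green, red), "vfov" (degrees; the focal length in pixels is half the picture's height over the tangent of half this angle, whatever the lens; pixels are square), "cx", "cy" (the principal point, pixels), "eye" and "rotation" of the camera in the world. Camera axes: x right, y down, z forward; pixel columns grow to the right and rows downward; lengths in m; the calibration is good to about 2 mm. A picture is of the moment at which its call begins. There is no depth.
- ctrl.close_job(): hands the job in; it is judged then, once.
The state is a dict: "t": time; "joint_positions": joint angles; "joint_velocities": joint speeds; "joint_efforts": joint torques, N m; "tool_pos": TCP position; "orientation": TCP orientation; "contact_force": force on the tool from outside, world axes, zero at the start; "torque": the same for the moment, N m; "opening": finger opening in m; "grasp_force": force on a finger pad.
Only numpy, scipy, OpenCV 4.12 (cv2) and the standard library are available. Lean on these libraries where they do the work, as an engineer would, in place of code of your own. Each camera call takes 0.05 s, during which the arm holds its last target. There are 200 camera calls.

## Working session

There is one attempt and no reset: what is moved stays moved. The work goes in short steps, Python scripts to look and compute and a shell command to move; the robot and the scene stay as the last step left them, time stands still between calls to the robot, and variables do not carry over. Pictures are saved under pics/ and viewed, at most 10 in all, crops included, and the job is handed in when it is done.

```bash
ls; mkdir -p pics; python3 - <<'E'
from plant import ctrl, cam, sense
import cv2,numpy as np
np.set_printoptions(precision=4,suppress=True)
s=sense();print(s)
for n in("side","top"):
    d=cam.get_image(n);cv2.imwrite(f"pics/{n}0.png",d["image"]);print(n,{k:v for k,v in d.items() if k!="image"})
E
```

```text
pics
plant.py
steer.py
{'t': 0.0, 'joint_positions': array([-1.4215,  0.4942,  1.3461,  0.    ,  1.3025, -0.0955]), 'joint_velocities': array([ 0.0015,  0.0004,  0.0016,  0.0006,  0.0002, -0.001 ]), 'joint_efforts': array([  0.0004, -87.8833, -38.1845,   0.071 ,   0.0532,  -0.    ]), 'tool_pos': array([ 0.1514, -0.606 ,  0.2133]), 'orientation': array([-3.1169, -0.3834,  0.    ]), 'contact_force': array([-0.6874,  0.9844,  0.1196]), 'torque': array([-0.0649, -0.0133,  0.0088]), 'grasp_force': 0.0, 'opening': 0.09092374537095448}
side {'vfov': 47.4832793007116, 'cx': 323.67442612023774, 'cy': 188.2604842210733, 'eye': array([ 1.2593, -0.0774,  0.8461]), 'rotation': array([-1.6025, -1.9802,  0.8142])}
top {'vfov': 53.584790686715934, 'cx': 318.5352006458232, 'cy': 199.5178872672804, 'eye': array([ 0.4499, -0.2325,  0.9108]), 'rotation': array([-2.1652,  2.1974, -0.149 ])}
```

View pics/side0.png

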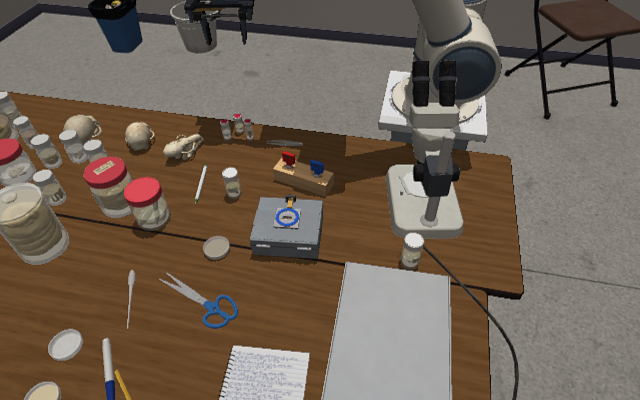

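View pics/top0.png

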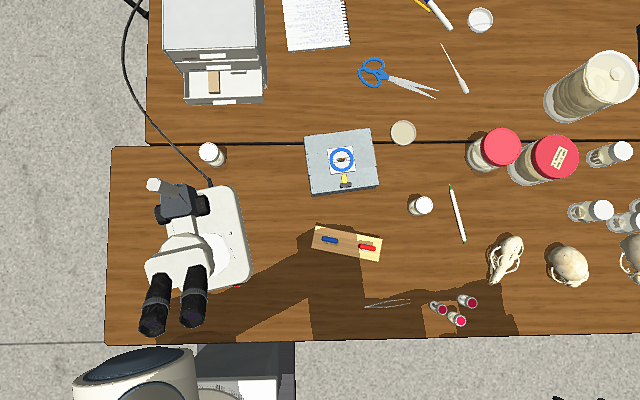

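The side view shows the blue bow at about (317,168), red at (288,157) and the ring at (287,217). In the top view the blue bow is at (330,240), red at (367,247), the ring at (341,160), and the jars at (210,153) and (420,205).

```bash
cat > h.py <<'E'
import cv2,numpy as np
from scipy.spatial.transform import Rotation as R
np.set_printoptions(precision=4,suppress=True)
def ray(d,p):
    f=200/np.tan(np.radians(d["vfov"]/2))
    v=np.c_[(np.atleast_2d(p)-[d["cx"],d["cy"]])/f,np.ones(len(np.atleast_2d(p)))]
    return d["eye"],v@R.from_rotvec(d["rotation"]).as_matrix().T
def plane(d,p,z):
    e,v=ray(d,p); return e+v*((z-e[2])/v[:,2])[:,None]
def tri(d1,p1,d2,p2):
    e1,v1=ray(d1,p1);e2,v2=ray(d2,p2);v1=v1[0];v2=v2[0]
    a=np.linalg.lstsq(np.c_[v1,-v2],e2-e1,rcond=None)[0]
    A=e1+a[0]*v1;B=e2+a[1]*v2
    return (A+B)/2,np.linalg.norm(A-B)
def mask(d,col,box):
    h=cv2.cvtColor(d["image"],cv2.COLOR_BGR2HSV);x0,y0,x1,y1=box
    lo,hi={"blue":((105,110,40),(128,255,255)),"red":((0,150,90),(8,255,255)),"grey":((90,8,60),(120,90,255)),"wood":((10,40,150),(30,170,255))}[col]
    m=cv2.inRange(h,lo,hi);o=np.zeros_like(m);o[y0:y1,x0:x1]=m[y0:y1,x0:x1];return o
def blob(m):
    c=max(cv2.findContours(m,cv2.RETR_EXTERNAL,cv2.CHAIN_APPROX_NONE)[0],key=cv2.contourArea)
    f=np.zeros_like(m);cv2.drawContours(f,[c],-1,255,-1);M=cv2.moments(f,True)
    return np.array([M["m10"]/M["m00"],M["m01"]/M["m00"]]),c,M["m00"]
E
python3 - <<'E'
from h import *
from plant import ctrl, cam, sense
s=cam.get_image("side");t=cam.get_image("top")
for n,c,bs,bt in[("bow","blue",(300,150,335,185),(315,228,348,252)),("redbow","red",(275,145,303,172),(350,232,385,260)),("ring","blue",(268,198,308,235),(322,142,360,178))]:
    ps,_,As=blob(mask(s,c,bs));pt,ct,At=blob(mask(t,c,bt))
    print(n,ps,As,pt,At,tri(s,ps,t,pt))
    print(" top rect",cv2.minAreaRect(ct), plane(t,pt,.086 if "bow" in n else .0685))
    if "ring" in n: print(" ring side plane",plane(s,ps,.0685))
    else:
        b=cv2.boxPoints(cv2.minAreaRect(ct));print(" corners",plane(t,b,.086)[:,:2].round(4).tolist())
im=np.hstack([cv2.resize(t["image"][110:275,290:400],None,fx=3.5,fy=3.5,interpolation=cv2.INTER_CUBIC),cv2.resize(s["image"][140:265,240:345],None,fx=3.9,fy=4.62,interpolation=cv2.INTER_CUBIC)[:577]])
cv2.imwrite("pics/crop.png",im[:577,:800]);print(im.shape)
E
```

```text
bow [316.5182 166.562 ] 137.0 [329.4079 239.2895] 76.0 (array([ 0.4541, -0.2808,  0.0694]), np.float64(6.099349631825012e-05))
 top rect ((329.5384826660156, 239.30770874023438), (15.689291000366211, 4.706787109375), 11.309932708740234) [[ 0.4541 -0.2798  0.086 ]]
 corners [[0.4527, -0.2631], [0.4622, -0.2652], [0.4553, -0.2971], [0.4458, -0.295]]
redbow [287.7317 153.1707] 41.0 [367.2388 246.9403] 67.0 (array([ 0.437 , -0.3586,  0.0853]), np.float64(0.0007004677769640195))
 top rect ((367.48077392578125, 247.0961456298828), (15.493175506591797, 4.706787109375), 11.309932708740234) [[ 0.437  -0.3582  0.086 ]]
 corners [[0.4353, -0.3418], [0.4448, -0.344], [0.438, -0.3755], [0.4285, -0.3733]]
ring [286.8988 216.5399] 326.0 [341.0843 159.1936] 439.0 (array([ 0.6265, -0.3096,  0.068 ]), np.float64(0.00020663964241487482))
 top rect ((341.2500305175781, 159.25001525878906), (23.33452033996582, 22.62741470336914), 45.0) [[ 0.6264 -0.3095  0.0685]]
 ring side plane [[ 0.6269 -0.3096  0.0685]]Traceback (most recent call last):
  File "<stdin>", line 11, in <module>
    return _nx.concatenate(arrs, 1, dtype=dtype, casting=casting)
           ~~~~~~~~~~~~~~~^^^^^^^^^^^^^^^^^^^^^^^^^^^^^^^^^^^^^^^
ValueError: all the input array dimensions except for the concatenation axis must match exactly, but along dimension 0, the array at index 0 has size 578 and the array at index 1 has size 577
```

```bash
python3 - <<'E'
from h import *
from plant import ctrl, cam, sense
t=cam.get_image("top")
c=t["image"][115:205,295:390]
cv2.imwrite("pics/crop.png",cv2.resize(c,None,fx=6,fy=6,interpolation=cv2.INTER_CUBIC))
h=cv2.cvtColor(t["image"],cv2.COLOR_BGR2HSV)
for p in [(315,150),(330,185),(370,170),(345,135),(330,150),(300,160),(340,191),(310,190)]: print(p,h[p[1],p[0]])
E
```

```text
(315, 150) [ 85  14 207]
(330, 185) [ 90  14 206]
(370, 170) [ 87  12 213]
(345, 135) [ 84  12 206]
(330, 150) [ 18   5 241]
(300, 160) [ 15 164 140]
(340, 191) [94 21 84]
(310, 190) [14 94 65]
```

View pics/crop.png

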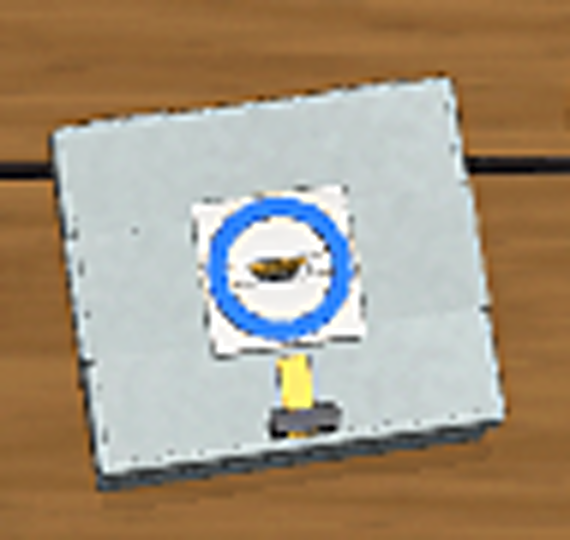

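The crop shows the box's top face with corners near crop (52,130), (450,78), (503,420) and (100,472). The slot runs along the long direction, and the bolt runs toward the robot.

```bash
python3 - <<'E'
from h import *
from plant import ctrl, cam, sense
t=cam.get_image("top")
h=cv2.cvtColor(t["image"],cv2.COLOR_BGR2HSV)
m=cv2.inRange(h,(0,0,165),(179,60,255));o=np.zeros_like(m);o[120:200,298:385]=m[120:200,298:385]
o=cv2.morphologyEx(o,cv2.MORPH_OPEN,np.ones((3,3)))
pc,c,A=blob(o)
P=plane(t,c[:,0].astype(float),.06)[:,:2]
r=cv2.minAreaRect((P*1000).astype(np.float32));print(r)
b=cv2.boxPoints(r)/1000;print(b)
for i in range(4):
    e=b[(i+1)%4]-b[i];L=np.linalg.norm(e);u=e/L;n=np.array([-u[1],u[0]])
    q=P-b[i];s=q@u;w=np.abs(q@n);k=(w<.005)&(s>.015)&(s<L-.015)
    v=cv2.fitLine(P[k].astype(np.float32),cv2.DIST_HUBER,0,1e-4,1e-4).ravel()[:2];v*=np.sign(v@u)
    print("edge",L,np.degrees(np.arctan2(v[1],v[0])))
s=sense()
M=R.from_rotvec(s["orientation"]).as_matrix();print(M,s["tool_pos"])
E
cat >> h.py <<'E'
def to(ctrl,xyz,yaw=None,tilt=False):
    """shift in tool axes from measured pose to world point / tool-x yaw"""
    s=sense();M=R.from_rotvec(s["orientation"]).as_matrix();d=M.T@(np.array(xyz)-s["tool_pos"])
    o=f"t {s['t']:.2f} pos {s['tool_pos']} -> d {d}"
    if yaw is not None:
        G=np.array([[np.cos(yaw),np.sin(yaw),0],[np.sin(yaw),-np.cos(yaw),0],[0,0,-1]])
        o+=f" rv {R.from_matrix(M.T@G).as_rotvec()}"
    print(o,"F",s["contact_force"],"T",s["torque"],"open",round(s["opening"],4),"grip",round(s["grasp_force"],1))
E
echo '[[0.046,-0.03,0,0,0,-0.14,0.06],[0.093,-0.06,0,0,0,-0.28,0.06],[0.14,-0.09,0,0,0,-0.42,0.06],[0.186,-0.12,0,0,0,-0.56,0.06],[0.233,-0.15,0,0,0,-0.7,0.06]]' | python3 steer.py
python3 - <<'E'
from h import *
from plant import ctrl, cam, sense
to(ctrl,[.4541,-.2803,.13],1.356)
s=cam.get_image("side");t=cam.get_image("top")
for a,b in[((420,65),(187,320)),((420,100),(195,270))]: print(tri(s,a,t,b))
E
```

```text
t: 0.92
tool_pos: [0.3422, -0.403, 0.214]
orientation: [2.794, 1.435, 0.0]
contact_force: [-0.6, -0.4, 0.3]
opening: 0.06
grasp_force: 0.0
t 0.93 pos [ 0.3422 -0.403   0.214 ] -> d [0.165  0.0195 0.084 ] rv [ 0.0003  0.0001 -0.4069] F [-0.6394 -0.3555  0.2688] T [-0.0368 -0.079   0.0262] open 0.06 grip 0.0
(array([ 0.3406, -0.0621,  0.3145]), np.float64(0.009404981361062914))
(array([ 0.4081, -0.0552,  0.2679]), np.float64(0.0009197577727084479))
```

```bash
echo '[[0.05,0.005,0.02,0,0,-0.14,0.06],[0.1,0.01,0.04,0,0,-0.28,0.06],[0.15,0.018,0.07,0,0,-0.407,0.06],[0.165,0.0195,0.084,0,0,-0.407,0.05],[0.165,0.0195,0.084,0,0,-0.407,0.05]]' | python3 steer.py
python3 - <<'E'
from h import *
from plant import ctrl, cam, sense
to(ctrl,[.4541,-.2803,.051],1.356)
cv2.imwrite("pics/s1.png",cv2.resize(cam.get_image("side")["image"][60:260,200:460],None,fx=3,fy=3))
E
```

```text
t: 1.65
tool_pos: [0.4535, -0.2816, 0.1292]
orientation: [-2.45, -1.964, 0.001]
contact_force: [0.0, -0.1, 0.7]
opening: 0.0504
grasp_force: 0.0
t 1.65 pos [ 0.4535 -0.2816  0.1292] -> d [0.0013 0.0004 0.0782] rv [-0.0016 -0.0006 -0.0042] F [ 0.0423 -0.0885  0.6961] T [-0.0416 -0.0474 -0.0369] open 0.0504 grip 0.0
```

View pics/s1.png

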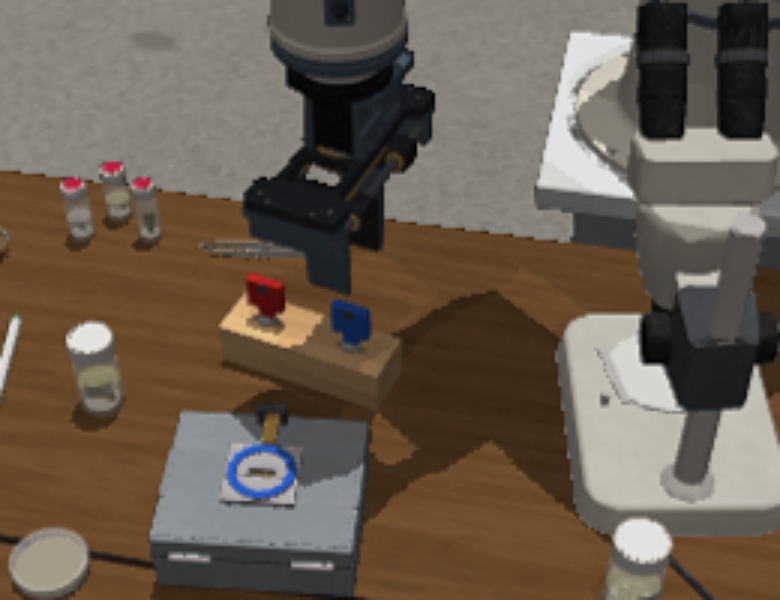

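The fingers hang just above and behind the blue bow (crop 350,320), well clear of red and of the microscope. I'll descend and grip gently.

```bash
echo '[[0.0013,0.0004,0.04,0,0,-0.004,0.04],[0.0013,0.0004,0.078,0,0,-0.004,0.04],[0.0013,0.0004,0.078,0,0,-0.004,0.03],[0.0013,0.0004,0.078,0,0,-0.004,0.02],[0.0013,0.0004,0.078,0,0,-0.004,0.014]]' | python3 steer.py
echo '[[0,0,0,0,0,0,0.0],[0,0,0,0,0,0,0.0],[0,0,0,0,0,0,0.0],[0,0,0,0,0,0,0]]' | python3 steer.py 10
python3 - <<'E'
from h import *
from plant import ctrl, cam, sense
to(ctrl,[.4541,-.2803,.051],1.356)
E
```

```text
t: 2.33
tool_pos: [0.455, -0.2819, 0.0536]
orientation: [2.446, 1.968, 0.001]
contact_force: [0.2, -1.3, 0.2]
opening: 0.0145
grasp_force: 0.0
t: 2.82
tool_pos: [0.4539, -0.2811, 0.0528]
orientation: [2.447, 1.971, -0.001]
contact_force: [-6.6, -1.2, 9.2]
opening: 0.0098
grasp_force: 10.0
t 2.83 pos [ 0.4539 -0.2811  0.0528] -> d [0.0008 0.     0.0018] rv [-0.0002  0.0006  0.0001] F [-6.644  -1.2101  9.243 ] T [-0.2825  1.3165 -0.0157] open 0.0098 grip 10.0
```

```bash
echo '[[0,-0.0011,-0.0018,0,0,0,0],[0,-0.0011,-0.0018,0,0,0,0],[0,-0.0011,-0.0018,0,0,0,0]]' | python3 steer.py 60
echo '[[0,0,-0.015,0,0,0,0],[0,0,-0.03,0,0,0,0],[0,0,-0.05,0,0,0,0],[0,0,-0.075,0,0,0,0],[0,0,-0.075,0,0,0,0]]' | python3 steer.py
python3 - <<'E'
from h import *
from plant import ctrl, cam, sense
s=cam.get_image("side");t=cam.get_image("top")
z=sense();M=R.from_rotvec(z["orientation"]).as_matrix();g=z["tool_pos"]-.019*M[:,2];print("grasp pt",g)
to(ctrl,[.6265,-.3097,.126],1.699)
cv2.imwrite("pics/s2.png",np.hstack([cv2.resize(s["image"][90:240,240:370],None,fx=3,fy=3),cv2.resize(t["image"][130:280,290:420],None,fx=3,fy=3)]))
E
```

```text
t: 3.2
tool_pos: [0.4535, -0.2807, 0.0539]
orientation: [2.447, 1.97, 0.0]
contact_force: [0.2, 0.2, -0.4]
opening: 0.0099
grasp_force: 60.0
t: 3.82
tool_pos: [0.4542, -0.2814, 0.1312]
orientation: [2.444, 1.968, 0.001]
contact_force: [-0.4, -0.1, -0.6]
opening: 0.0098
grasp_force: 60.0
grasp pt [ 0.4532 -0.2807  0.1481]
t 3.92 pos [ 0.4533 -0.2807  0.1291] -> d [0.0086 0.1754 0.0032] rv [ 0.0006  0.0004 -0.3432] F [ 0.6159  0.0315 -0.7094] T [-0.0207 -0.1026 -0.0258] open 0.0099 grip 60.0
```

View pics/s2.png

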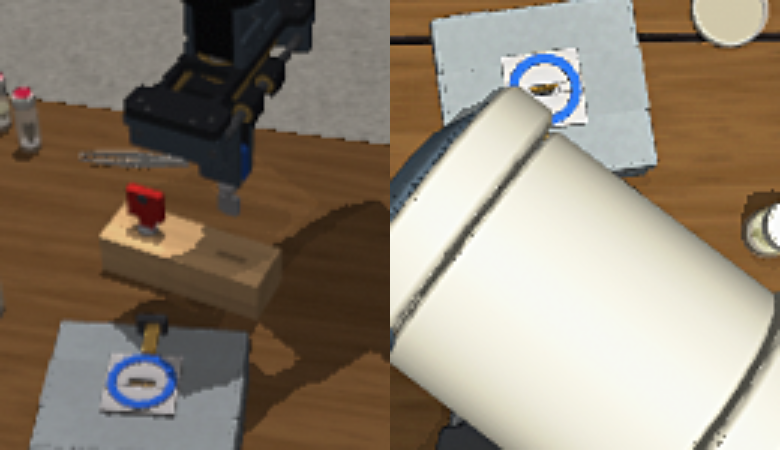

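The blue key hangs straight in the fingers (crop 230,195) and red still stands in the block. Carry it to the lock.

```bash
echo '[[0.002,0.045,0,0,0,-0.1,0],[0.004,0.09,0,0,0,-0.2,0],[0.006,0.135,0,0,0,-0.3,0],[0.0085,0.175,0,0,0,-0.343,0],[0.0085,0.175,0,0,0,-0.343,0]]' | python3 steer.py
echo '[[0,0,0,0,0,0,0],[0,0,0,0,0,0,0]]' | python3 steer.py
python3 - <<'E'
from h import *
from plant import ctrl, cam, sense
s=cam.get_image("side");t=cam.get_image("top")
to(ctrl,[.6260,-.310,.113],1.699)
cv2.imwrite("pics/s3.png",np.hstack([cv2.resize(s["image"][130:260,230:350],None,fx=3.3,fy=3.3),cv2.resize(t["image"][110:240,290:410],None,fx=3.3,fy=3.3)]))
E
```

```text
t: 4.55
tool_pos: [0.6278, -0.3095, 0.1272]
orientation: [-2.073, -2.36, -0.0]
contact_force: [-0.6, -0.8, -0.5]
opening: 0.0095
grasp_force: 60.0
t: 4.8
tool_pos: [0.625, -0.3095, 0.1284]
orientation: [-2.075, -2.357, 0.0]
contact_force: [-0.1, 1.2, -0.9]
opening: 0.0095
grasp_force: 60.0
t 4.90 pos [ 0.6253 -0.3097  0.1288] -> d [-0.0004  0.0006  0.0158] rv [-0.0004 -0.0002 -0.0007] F [ 0.5315  0.2022 -0.2331] T [ 0.0088 -0.1316 -0.0314] open 0.0096 grip 60.0
```

View pics/s3.png

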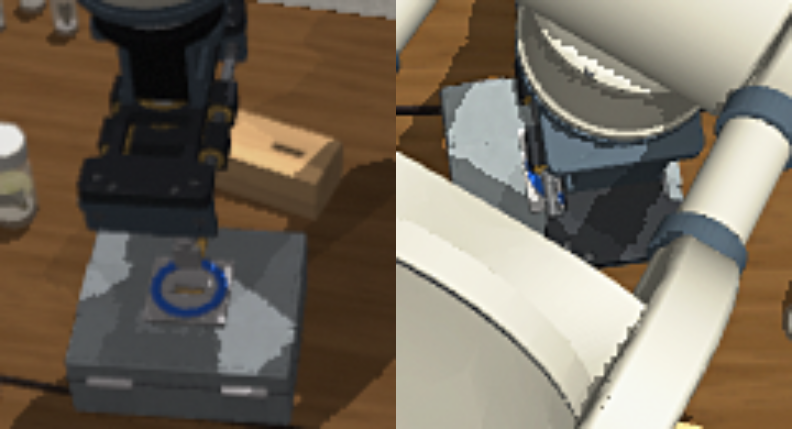

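The key sits over the slot, with the blade tip just visible at crop (185,245) and the slot at (187,288). I'll descend gently and watch the force.

```bash
echo '[[-0.0004,0.0006,0.01,0,0,0,0],[-0.0004,0.0006,0.018,0,0,0,0],[-0.0004,0.0006,0.022,0,0,0,0],[-0.0004,0.0006,0.022,0,0,0,0]]' | python3 steer.py
python3 - <<'E'
from h import *
from plant import ctrl, cam, sense
to(ctrl,[.6260,-.310,.080],1.699)
E
echo '[[0,0,0.002,0,0,0,0],[0,0,0.004,0,0,0,0],[0,0,0.004,0,0,0,0]]' | python3 steer.py
python3 - <<'E'
from h import *
from plant import ctrl, cam, sense
to(ctrl,[.6260,-.310,.080],1.699)
E
```

```text
t: 5.4
tool_pos: [0.6265, -0.3099, 0.1062]
orientation: [-2.074, -2.358, 0.0]
contact_force: [-0.1, -0.7, -0.7]
opening: 0.0098
grasp_force: 60.0
t 5.40 pos [ 0.6265 -0.3099  0.1062] -> d [-0.0001 -0.0005  0.0262] rv [-0.0006 -0.0005 -0.0002] F [-0.0729 -0.6543 -0.6598] T [-0.0119 -0.1097  0.0073] open 0.0098 grip 60.0
t: 5.78
tool_pos: [0.6266, -0.31, 0.1026]
orientation: [-2.075, -2.359, 0.0]
contact_force: [-0.2, 0.2, -1.6]
opening: 0.0096
grasp_force: 60.0
t 5.78 pos [ 0.6266 -0.31    0.1026] -> d [ 0.0001 -0.0006  0.0226] rv [-0.0001 -0.0001 -0.0002] F [-0.2006  0.178  -1.6495] T [-0.0697 -0.151  -0.028 ] open 0.0096 grip 60.0
```

```bash
echo '[[0,0,0.002,0,0,0,0],[0,0,0.004,0,0,0,0],[0,0,0.006,0,0,0,0],[0,0,0.006,0,0,0,0]]' | python3 steer.py
python3 - <<'E'
from h import *
from plant import ctrl, cam, sense
s=cam.get_image("side")
to(ctrl,[.6260,-.310,.080],1.699)
cv2.imwrite("pics/s4.png",cv2.resize(s["image"][170:250,240:330],None,fx=6,fy=6))
E
```

```text
t: 6.28
tool_pos: [0.6266, -0.3099, 0.0965]
orientation: [-2.075, -2.359, 0.0]
contact_force: [-0.6, -1.3, -0.6]
opening: 0.0095
grasp_force: 60.0
t 6.33 pos [ 0.6267 -0.31    0.0966] -> d [ 0.     -0.0007  0.0166] rv [-0.0001 -0.0001 -0.0001] F [ 0.2147 -0.2725 -0.2382] T [ 0.0306 -0.1164  0.0137] open 0.0098 grip 60.0
```

View pics/s4.png

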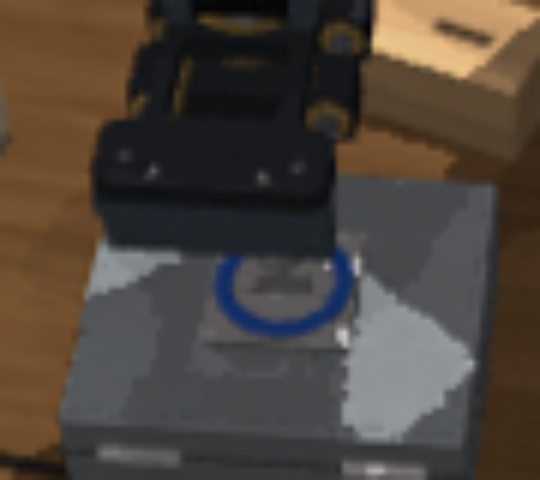

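The blade stands in the slot at crop (283,275), about 12 mm deep, with no force on it. Now push while rocking along the slot.

```bash
echo '[[0.0015,-0.0005,0.003,0,0,0.03,0],[-0.0015,-0.0005,0.004,0,0,-0.03,0],[0.0015,-0.0005,0.005,0,0,0.03,0],[-0.0015,-0.0005,0.006,0,0,-0.03,0],[0,-0.0005,0.006,0,0,0,0]]' | python3 steer.py
python3 - <<'E'
from h import *
from plant import ctrl, cam, sense
to(ctrl,[.6262,-.310,.080],1.699)
E
```

```text
t: 6.95
tool_pos: [0.626, -0.3101, 0.0905]
orientation: [-2.078, -2.356, 0.0]
contact_force: [-0.8, -4.0, -0.8]
opening: 0.0097
grasp_force: 60.0
t 6.95 pos [ 0.626  -0.3101  0.0905] -> d [0.0001 0.0002 0.0105] rv [-0.0003  0.     -0.0026] F [-0.8291 -3.9933 -0.8254] T [-0.9033  0.2813  0.055 ] open 0.0097 grip 60.0
```

```bash
echo '[[0.0015,0,0.002,0,0,0.03,0],[-0.0015,0,0.004,0,0,-0.03,0],[0.0015,0,0.005,0,0,0.03,0],[-0.0015,0,0.006,0,0,-0.03,0],[0,0,0.006,0,0,0,0]]' | python3 steer.py
python3 - <<'E'
from h import *
from plant import ctrl, cam, sense
to(ctrl,[.6262,-.310,.080],1.699)
E
```

```text
t: 7.58
tool_pos: [0.6263, -0.3102, 0.0849]
orientation: [2.078, 2.356, -0.0]
contact_force: [-1.7, -3.0, 0.1]
opening: 0.0097
grasp_force: 60.0
t 7.58 pos [ 0.6263 -0.3102  0.0849] -> d [ 0.0002 -0.      0.0049] rv [ 0.0002  0.0006 -0.0031] F [-1.6924 -2.9798  0.0639] T [-1.0265  0.3285 -0.0166] open 0.0097 grip 60.0
```

```bash
echo '[[0.0015,0,0.002,0,0,0.03,0],[-0.0015,0,0.004,0,0,-0.03,0],[0.0015,0,0.005,0,0,0.03,0],[-0.0015,0,0.006,0,0,-0.03,0],[0,0,0.006,0,0,0,0]]' | python3 steer.py
echo '[[0,0,0.001,0,0,0,0],[0,0,0.001,0,0,0,0]]' | python3 steer.py
python3 - <<'E'
from h import *
from plant import ctrl, cam, sense
to(ctrl,[.6262,-.310,.080],1.699)
t=cam.get_image("top");s=cam.get_image("side")
cv2.imwrite("pics/s5.png",np.hstack([cv2.resize(s["image"][180:245,245:325],None,fx=5,fy=5),cv2.resize(t["image"][125:190,305:385],None,fx=5,fy=5)]))
E
```

```text
t: 8.2
tool_pos: [0.6263, -0.3101, 0.0788]
orientation: [2.078, 2.356, 0.0]
contact_force: [-0.9, -3.7, 2.5]
opening: 0.01
grasp_force: 60.0
t: 8.45
tool_pos: [0.6264, -0.3101, 0.0788]
orientation: [2.077, 2.355, 0.0]
contact_force: [-4.4, 0.9, 15.2]
opening: 0.0098
grasp_force: 60.0
t 8.45 pos [ 0.6264 -0.3101  0.0788] -> d [ 0.0001 -0.0002 -0.0012] rv [ 0.0007  0.0007 -0.0029] F [-4.3615  0.8848 15.2452] T [0.2177 0.8253 0.0018] open 0.0098 grip 60.0
```

View pics/s5.png

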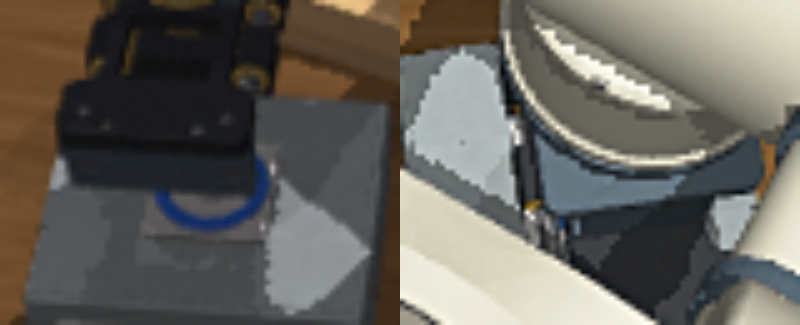

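```bash
echo '[[0.001,0,0.001,0,0,0.02,0],[-0.001,0,0.001,0,0,-0.02,0],[0.001,0,0.001,0,0,0.02,0],[0,0,0.001,0,0,0,0]]' | python3 steer.py
python3 - <<'E'
from h import *
from plant import ctrl, cam, sense
to(ctrl,[.6264,-.3101,.0788],1.699)
E
```

```text
t: 9.05
tool_pos: [0.6267, -0.3102, 0.0787]
orientation: [2.077, 2.354, 0.001]
contact_force: [-6.1, 6.4, 27.0]
opening: 0.0099
grasp_force: 60.0
t 9.05 pos [ 0.6267 -0.3102  0.0787] -> d [ 0.0002 -0.0003 -0.0001] rv [ 0.0016  0.0013 -0.0033] F [-6.1495  6.4284 26.9968] T [ 1.2148  1.1322 -0.0777] open 0.0099 grip 60.0
```

Pushing harder gives no further travel, so the shoulder is on the face. I'll ease the push and turn clockwise (+rz in the tool frame).

```bash
echo '[[0,0,-0.0012,0,0,0,0],[0,0,-0.0012,0,0,0.1,0],[0,0,-0.0012,0,0,0.2,0],[0,0,-0.0012,0,0,0.3,0],[0,0,-0.0012,0,0,0.4,0]]' | python3 steer.py
python3 - <<'E'
from h import *
from plant import ctrl, cam, sense
to(ctrl,[.6264,-.3101,.0788],0.2)
E
```

```text
t: 9.68
tool_pos: [0.6257, -0.3101, 0.0787]
orientation: [-2.508, -1.892, 0.001]
contact_force: [-9.1, 0.3, 16.8]
opening: 0.01
grasp_force: 60.0
t 9.68 pos [ 0.6257 -0.3101  0.0787] -> d [ 0.0002  0.0007 -0.0001] rv [-0.0001  0.0007  1.0929] F [-9.0712  0.2706 16.8088] T [0.1479 1.5879 0.1554] open 0.01 grip 60.0
```

```bash
echo '[[0,-0.001,-0.0003,0,0,0.1,0],[0,-0.001,-0.0003,0,0,0.2,0],[0,-0.001,-0.0003,0,0,0.3,0],[0,-0.001,-0.0003,0,0,0.4,0],[0,-0.001,-0.0003,0,0,0.5,0]]' | python3 steer.py
python3 - <<'E'
from h import *
from plant import ctrl, cam, sense
to(ctrl,[.6264,-.3101,.0788],0.2)
E
```

```text
t: 10.3
tool_pos: [0.625, -0.3097, 0.0788]
orientation: [2.898, 1.213, -0.0]
contact_force: [-4.4, 1.4, 12.2]
opening: 0.0101
grasp_force: 60.0
t 10.30 pos [ 0.625  -0.3097  0.0788] -> d [ 0.0007  0.0013 -0.    ] rv [0.0002 0.0003 0.5929] F [-4.4141  1.3926 12.2096] T [0.2528 1.0403 0.1229] open 0.0101 grip 60.0
```

```bash
echo '[[0,0,0,0,0,0.1,0],[0,0,0,0,0,0.2,0],[0,0,0,0,0,0.3,0],[0,0,0,0,0,0.4,0],[0,0,0,0,0,0.5,0]]' | python3 steer.py
python3 - <<'E'
from h import *
from plant import ctrl, cam, sense
to(ctrl,[.6264,-.3101,.0788],0.2)
E
echo '[[0,0,0,0,0,0.06,0],[0,0,0,0,0,0.12,0],[0,0,0,0,0,0.12,0]]' | python3 steer.py
python3 - <<'E'
from h import *
from plant import ctrl, cam, sense
to(ctrl,[.6264,-.3101,.0788],0.2)
E
```

```text
t: 10.92
tool_pos: [0.6247, -0.3092, 0.0788]
orientation: [-3.107, -0.459, 0.001]
contact_force: [-7.0, 3.8, 14.5]
opening: 0.01
grasp_force: 60.0
t 10.93 pos [ 0.6247 -0.3092  0.0788] -> d [ 0.0014  0.0014 -0.    ] rv [-0.0008  0.0007  0.093 ] F [-7.0011  3.7504 14.5482] T [0.882  1.3309 0.1354] open 0.01 grip 60.0
t: 11.3
tool_pos: [0.6246, -0.3091, 0.0788]
orientation: [-3.129, -0.275, 0.001]
contact_force: [-6.7, 4.6, 14.7]
opening: 0.0099
grasp_force: 60.0
t 11.30 pos [ 0.6246 -0.3091  0.0788] -> d [ 0.0016  0.0013 -0.    ] rv [-0.001   0.0008 -0.0247] F [-6.6913  4.6271 14.6511] T [1.0349 1.3868 0.1773] open 0.0099 grip 60.0
```

```bash
echo '[[0,0,0,0,0,0.05,0],[0,0,0,0,0,0.05,0],[0,0,0,0,0,0.05,0]]' | python3 steer.py
python3 - <<'E'
from h import *
from plant import ctrl, cam, sense
to(ctrl,[.6264,-.3101,.0788],0.2)
t=cam.get_image("top");s=cam.get_image("side")
cv2.imwrite("pics/s6.png",np.hstack([cv2.resize(s["image"][180:245,245:325],None,fx=5,fy=5),cv2.resize(t["image"][125:190,305:385],None,fx=5,fy=5)]))
E
```

```text
t: 11.68
tool_pos: [0.6246, -0.3089, 0.0788]
orientation: [-3.134, -0.199, 0.002]
contact_force: [-6.2, 5.5, 15.0]
opening: 0.0097
grasp_force: 60.0
t 11.68 pos [ 0.6246 -0.3089  0.0788] -> d [ 0.0016  0.0014 -0.    ] rv [-0.001   0.0009 -0.0733] F [-6.2005  5.49   14.9843] T [1.1121 1.4193 0.5825] open 0.0097 grip 60.0
```

View pics/s6.png

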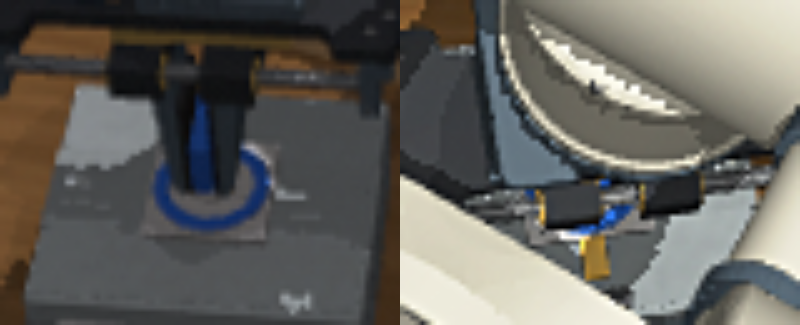

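The key is turned and still gripped. The turning torque jumped from 0.18 to 0.58 Nm, which means it is against the stop. I'll check that the hold is steady and hand in.

```bash
echo '[[0,0,0,0,0,0,0],[0,0,0,0,0,0,0],[0,0,0,0,0,0,0],[0,0,0,0,0,0,0],[0,0,0,0,0,0,0]]' | python3 steer.py
python3 - <<'E'
from h import *
from plant import ctrl, cam, sense
to(ctrl,[.6264,-.3101,.0788],0.2)
s=sense()
if s["torque"][2]>.3 and s["contact_force"][2]>5: print(ctrl.close_job())
E
```

```text
t: 12.4
tool_pos: [0.6246, -0.309, 0.0788]
orientation: [-3.134, -0.199, 0.002]
contact_force: [-7.0, 5.0, 15.8]
opening: 0.0098
grasp_force: 60.0
t 12.40 pos [ 0.6246 -0.309   0.0788] -> d [ 0.0016  0.0014 -0.    ] rv [-0.001   0.0009 -0.0733] F [-6.9894  5.0149 15.7904] T [1.1226 1.4047 0.5837] open 0.0098 grip 60.0
the job is handed in; nothing more can be done
None
```

The job is handed in at 12.4 s: the blue key is pushed home in the lock, turned clockwise to its stop and still gripped there. I judged the stop by the jump in turning torque and did not measure the bolt's travel; red was still standing in the block after the lift, and the arm went nowhere near the jars.

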